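# Close the last swing bolt of a pressure filter holder

## Robot

A 6-joint arm with a two-finger parallel gripper is mounted at the origin on a cart in front of the work surface, level with it; the furniture and walls round the work are solid. World frame = base frame: x ahead of the robot, y to its left, z up, the work surface at z = 0. Lengths are in m, angles in rad, forces in N, time in s.
With the tool pointing down it reaches from about 0.2 to 0.875 m from the base axis. Payload 3.4 kg.
Tool frame: the origin (TCP) lies between the finger pads; the fingertips stand 25 mm ahead of it and the grasp point (between the pads) lies 6 mm ahead of it (r.nose_length is the z of the fingertips in the tool frame, in m); z points along the fingers, y is the line along which they close (so a half turn about z gives the same grasp; the last joint's range is limited). The gripper opens to 94 mm and grips with 3 to 60 N. Pads are 16 mm wide; open, the fingers measure 119 mm over their backs; the gripper's body (75 mm by 177 mm) begins 78 mm behind the grasp point.
Start: joints at [1.008, 0.276, 1.505, -0, 1.361, -0.121], TCP at [0.246, 0.52, 0.21] pointing down, gripper open.
Joint ranges: [-2.89, 2.89], [-0.75, 2.08], [0.22, 2.7], [-1.18, 4.32], [0.11, 2.71], [-2.7, 2.7]. Speed limits (rad/s): [2.57, 2.57, 3.14, 3.14, 3.14, 3.14].

## Interface

Orientations are given as a unit quaternion [w, x, y, z].
In Python, from plant import r, gripper_to, inverse_kinematics, vision, models, telemetry gives the robot as it stands. Calls block until the motion is done:
- r.move_to(position, orientation): joint-space move of the TCP to a pose.
- r.move_l(position, rot=None, vel=0.15, guard=None): straight line of the TCP; rot=None keeps the orientation; vel is the mean speed in m/s. With guard (N) it stops when the force on the tool has changed by that much, and returns True; else False.
- r.movej(angles): joint-space move.
- gripper_to(opening, f_grip=None): finger opening in m; f_grip is the grip in N (None keeps the last); returns when the fingers have stopped.
- r.hold(seconds).
- inverse_kinematics(position, orientation): joint angles nearest the present ones, or None.
- vision.snapshot(name): name is "scene" or "top"; returns the picture (384x512x3 uint8, red, green, blue); there is no depth.
- vision.get_calibration(name): a dict with "fx", "fy", "cx", "cy" (pixels), "position" and "orientation" of the camera in the world. Camera axes: x right, y down, z forward; pixel columns grow to the right and rows downward; lengths in m; the calibration is good to about 2 mm. A picture is of the moment at which its call begins. get_calibration takes no time and is no camera call.
A pose or a line that the arm cannot do raises r.PlanningError and nothing moves.
- r.sign_off(): hands the job in; it is judged then, once.
Trained networks look in the newest picture that a camera, given by its name, has taken for a name from the list of things; names that differ only in an ending like _2 or _b are one class to them, and where a whole thing is asked for, a point or a joint stands for the part that bears it (a point fixed in the world has none). Each returns a list of dicts, best first, with "score" (0 to 1); they miss things now and then, are a little off and sometimes report something else, mostly with a low value. They report only what shows in the picture. A call takes as long as a camera call.
- models.boxes_of(thing, camera): "at" ([x, y, z] in m, in world coordinates, good to about 4 mm: the middle of the surface that is visible of it).
- models.regions_of(thing, camera): "pixels" (384x512 bool, what is visible of it).
- models.mark_of(thing, camera): "at" ([x, y, z] in m, in world coordinates, good to about 4 mm: a listed point, or the origin of a listed thing).
Readings, each from a call of its own:
- telemetry.current_t(): time.
- telemetry.current_joints(): joint angles.
- telemetry.current_dq(): joint speeds.
- telemetry.current_joint_efforts(): joint torques, N m.
- telemetry.current_ee_pos(): TCP position.
- telemetry.current_tool_rot(): TCP orientation.
- telemetry.current_wrist_force(): force on the tool from outside, world axes, zero at the start.
- telemetry.current_torque(): the same for the moment, N m.
- telemetry.current_opening(): finger opening in m.
- telemetry.current_finger_force(): force on a finger pad.
Only numpy, scipy, OpenCV 4.12 (cv2) and the standard library are available. Lean on these libraries where they do the work, as an engineer would, in place of code of your own. Each camera call takes 0.05 s, during which the arm holds its last target. There are 200 camera calls.

## Task

One bolt of the steel filter holder is still open: push that swing bolt upright into the slot of the lid's front lug, then tighten its wing nut, turning it clockwise in short arcs because the standpipe and gauge on the lid are in the way of the hand, until it comes up solid. The holder only stands on the bench: do not let it slide or turn, and stop turning as soon as the nut is tight. Do not lean on the lid or its pipework, and leave the beaker and the syringe where they are.

Things in the scene. Friction and masses are not known exactly. Their poses are not given: they have to be found in the camera images.
- filter_holder: lower half of a round steel pressure filter holder, 132 mm across, standing loose on three rubber feet (with lid about 2 kg, friction on the bench about 0.6). Origin: middle of its underside, on the bench; z up. Three swing bolts on an 85 mm radius: the open one at its -x side (towards the robot within 30 degrees); the other two, 120 degrees either side, are already tight and stay so
- filter_lid: steel lid on the holder, 128 mm across, 12 mm thick, with three slotted lugs; loose but held by the two tight bolts. Origin: middle of its underside, 58.5 mm above the bench, axes as the holder's. Tops of plate and lugs: 70.5 mm above the bench
- lug_slot (a point): on the front lug's top, where the upright open bolt's axis passes: 85 mm from the lid's middle towards -x, 70.5 mm above the bench. The slot is 12 mm wide and open to -x; the prongs either side are 9 mm wide and end 12 mm further out than this point
- pipe_top (a point): top of the standpipe in the middle of the lid, 16 mm thick, 211 mm above the bench and 85 mm behind the open bolt; a gauge 46 mm across stands 32 mm behind it, up to 254 mm. A gripper body 178 mm wide can stand over the nut only with its wide side across the line to this pipe, with about 55 degrees of room either way
- swing_bolt (a joint): lean of the open 8 mm eye bolt in rad: 0 upright in the slot (it stops there), growing as it leans out of the slot, away from the lid, to at most 1.05; starts between 0.45 and 0.85. The pivot is stiff (0.09 N m): the bolt stays where it is left, and a push of a few newtons at the nut moves it
- bolt_pivot (a point): pivot of the open bolt: 85 mm from the holder's axis at its -x side, 20 mm above the bench, between two ears whose tops are 29 mm above the bench. The upright bolt stands straight above it
- wing_nut: steel wing nut on the open bolt. Origin: on the bolt's axis at the nut's underside, 52 to 54 mm from the pivot at the start; z along the bolt, away from the pivot; x along the wings. Flange 23 mm across, hub 18 mm across and 12.5 mm high. Two upright wings, plates 9 mm thick, from 4 to 23 mm either side of the axis and 10 to 32 mm above the underside
- nut_wings (a point): on the nut's axis, halfway up the wings (21 mm above its underside). Pinch the wings' flat sides (9 mm) or both tips (46 mm): a new hold every quarter turn. Clockwise from above tightens, 6 mm down a turn. Starts 1.8 to 3.2 mm above the lug; turns easily (0.04 N m) until 1 rad after it touches, then comes up solid: 0.3 to 0.5 N m is tight, more twists the holder on the bench
- beaker_small: glass beaker 44 mm across, 58 mm high, to the left of the holder; origin: middle of its underside
- syringe: 10 ml plastic syringe lying to the right front, 114 mm long; origin: middle of its underside

How it is judged:
By the outcome, as a careful person would: the job done as asked, in the order asked, and still so for the second after the job is handed in, with the robot touching nothing.
It also fails if it takes over 72 s, if anything falls off the work surface, if the arm or the gripper's body presses on something with over 40 N, if the wrist force passes 120 N, or if a joint passes its speed limit or range.

## Working session

There is one attempt and no reset: what is moved stays moved. The work goes in short steps, each a Python script; the robot and the scene stay as the last script left them, time stands still between calls to the robot, and variables do not carry over. Pictures are saved under pics/ and viewed, at most 10 in all, crops included, and the job is handed in when it is done.

```bash
ls; mkdir -p pics
python3 - <<'E'
from plant import r, vision, models, telemetry
import cv2, numpy as np
for c in ["scene","top"]:
    im=vision.snapshot(c); cv2.imwrite(f"pics/{c}0.png",im[:,:,::-1])
    k=vision.get_calibration(c); print(c,{a:np.round(b,3) for a,b in k.items()})
    for t in ["filter_holder","filter_lid","lug_slot","pipe_top","bolt_pivot","wing_nut","nut_wings","beaker_small","syringe"]:
        print(t,[(np.round(d["at"],4),round(d["score"],2)) for d in models.mark_of(t,c)[:2]])
print(telemetry.current_t(), r.nose_length)
E
```

```text
pics
scene {'fx': np.float64(433.561), 'fy': np.float64(433.561), 'cx': np.float64(259.443), 'cy': np.float64(186.697), 'position': array([-0.017, -0.747,  0.645]), 'orientation': array([-0.506,  0.812, -0.251,  0.149])}
filter_holder [(array([0.6473, 0.2647, 0.0033]), 0.65)]
filter_lid [(array([0.6431, 0.2595, 0.0547]), 0.81)]
lug_slot [(array([0.563 , 0.2723, 0.0751]), 0.86)]
pipe_top [(array([0.6459, 0.2642, 0.21  ]), 0.91)]
bolt_pivot [(array([0.5637, 0.2724, 0.0213]), 0.64)]
wing_nut [(array([0.532 , 0.2692, 0.0631]), 0.54), (array([0.6446, 0.2646, 0.0072]), 0.3)]
nut_wings [(array([0.5231, 0.2698, 0.0798]), 0.67)]
beaker_small []
syringe [(array([ 0.4381, -0.2257, -0.0012]), 0.57)]
top {'fx': np.float64(380.926), 'fy': np.float64(380.926), 'cx': np.float64(251.711), 'cy': np.float64(192.83), 'position': array([0.421, 0.103, 1.3  ]), 'orientation': array([-0.031,  0.716, -0.696,  0.048])}
filter_holder []
filter_lid [(array([0.6507, 0.2651, 0.0566]), 0.92)]
lug_slot [(array([0.5633, 0.267 , 0.0697]), 0.67)]
pipe_top [(array([0.6438, 0.2625, 0.2092]), 0.86)]
bolt_pivot [(array([0.5627, 0.2704, 0.0189]), 0.93)]
wing_nut [(array([0.5311, 0.2706, 0.0653]), 0.52)]
nut_wings [(array([0.5208, 0.267 , 0.0794]), 0.41)]
beaker_small [(array([ 5.098e-01,  4.168e-01, -5.000e-04]), 0.55)]
syringe [(array([ 0.4317, -0.2247, -0.004 ]), 0.56)]
1.0 0.025
```

Run:
```python
import cv2, numpy as np
a=cv2.imread("pics/scene0.png");b=cv2.imread("pics/top0.png")
def proj():
    pass
A=cv2.resize(a,(512,384))
from plant import vision
from scipy.spatial.transform import Rotation as R
def pr(c,p):
    k=vision.get_calibration(c);q=np.array(k["orientation"]);m=R.from_quat(q[[1,2,3,0]]).as_matrix()
    v=m.T@(np.array(p)-k["position"]);return np.array([k["fx"]*v[0]/v[2]+k["cx"],k["fy"]*v[1]/v[2]+k["cy"]])
out=[]
for c,im in(("scene",a),("top",b)):
    u=pr(c,[.55,.27,.07]).astype(int);print(c,u)
    x,y=max(u[0]-50,0),max(u[1]-70,0)
    out.append(cv2.resize(im[y:y+140,x:x+100],(400,560),interpolation=cv2.INTER_CUBIC));print(x,y)
cv2.imwrite("pics/crop0.png",np.hstack(out))
```

```text
scene [229 187]
179 117
top [191 193]
141 123
```

View pics/scene0.png

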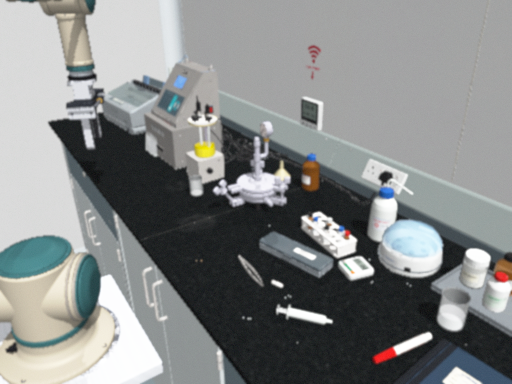

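View pics/crop0.png

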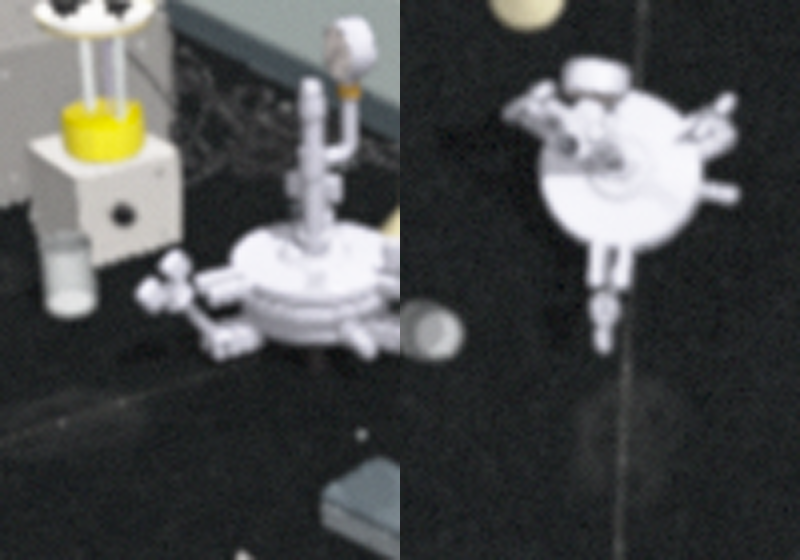

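```bash
cat > h.py <<'E'
from plant import r, gripper_to, inverse_kinematics, vision, models, telemetry as T
import numpy as np, cv2
from scipy.spatial.transform import Rotation as R
C=np.array([.646,.2633]); B=np.array([.5625,.2706])
u=(B-C)/np.linalg.norm(B-C); tang=np.arctan2(u[1],u[0])-np.pi/2   # tool-y direction across the pipe line
def quat(a):
    m=np.array([[-np.sin(a),np.cos(a),0],[np.cos(a),np.sin(a),0],[0,0,-1]]).T
    q=R.from_matrix(m).as_quat(); return q[[3,0,1,2]]
def pr(c,p):
    k=vision.get_calibration(c);q=np.array(k["orientation"]);m=R.from_quat(q[[1,2,3,0]]).as_matrix()
    v=m.T@(np.array(p)-k["position"]);return np.array([k["fx"]*v[0]/v[2]+k["cx"],k["fy"]*v[1]/v[2]+k["cy"]])
def st(s=""): print(s,"t%.2f"%T.current_t(),"p",np.round(T.current_ee_pos(),4),"F",np.round(T.current_wrist_force(),2),"M",np.round(T.current_torque(),3),"op %.4f"%T.current_opening())
E
python3 - <<'E'
from h import *
for s in (0,np.pi):
  for d in (-50,0,50):
    q=inverse_kinematics([*B,.113],quat(tang+s+np.radians(d))); print(s,d,None if q is None else np.round(q,2))
n=B+u*.1
a=tang if True else 0
r.move_to([*n,.2],quat(tang)); st("above")
gripper_to(0.0,10); r.move_l([*n,.097]); st("down")
print(r.move_l([*(B+u*.022),.097],vel=.04,guard=5)); st("pushed")
print(np.dot(np.array(T.current_ee_pos())[:2]-B,u))
r.move_l([*n,.097]); st()
r.move_l([*(B+u*.16),.2]); 
for c in ("scene","top"):
    im=vision.snapshot(c)
    for t in ("nut_wings","wing_nut","lug_slot","pipe_top"): print(c,t,[(np.round(d["at"],4),round(d["score"],2)) for d in models.mark_of(t,c)[:1]])
    x,y=pr(c,[*B,.09]).astype(int)-[30,35]
    cv2.imwrite(f"pics/{c}1.png",cv2.resize(im[y:y+60,x:x+60],(400,400),interpolation=cv2.INTER_CUBIC)[:,:,::-1]);print(x,y)
cv2.imwrite("pics/crop1.png",np.hstack([cv2.imread(f"pics/{c}1.png") for c in("scene","top")])); st()
E
```

```text
0 -50 [ 0.34  0.41  1.54 -0.    1.19 -0.27]
0 0 [ 0.34  0.41  1.54 -0.    1.19 -1.15]
0 50 [ 0.34  0.41  1.54 -0.    1.19 -2.02]
3.141592653589793 -50 None
3.141592653589793 0 [ 0.34  0.41  1.54 -0.    1.19  1.99]
3.141592653589793 50 [ 0.34  0.41  1.54 -0.    1.19  1.12]
above t2.23 p [0.4625 0.28   0.2001] F [ 0.37  0.79 -0.88] M [ 0.08  -0.042  0.04 ] op 0.0945
down t4.48 p [0.4635 0.2796 0.0976] F [-0.27 -0.47  0.87] M [ 0.042 -0.008  0.054] op 0.0005
True
pushed t5.68 p [0.5104 0.2753 0.097 ] F [-1.77  1.51  4.67] M [ 0.158  0.342 -0.011] op 0.0003
0.052338141358826765
 t6.14 p [0.4636 0.2795 0.0972] F [-0.07 -0.3   0.3 ] M [ 0.04  -0.007  0.034] op 0.0005
scene nut_wings [(array([0.5231, 0.2714, 0.0815]), 0.6)]
scene wing_nut [(array([0.5345, 0.2682, 0.0644]), 0.67)]
scene lug_slot [(array([0.5618, 0.2695, 0.0756]), 0.62)]
scene pipe_top [(array([0.6476, 0.2631, 0.21  ]), 0.9)]
202 145
top nut_wings [(array([0.5214, 0.27  , 0.0787]), 0.56)]
top wing_nut [(array([0.5323, 0.2693, 0.0623]), 0.62)]
top lug_slot [(array([0.5641, 0.2657, 0.0717]), 0.88)]
top pipe_top [(array([0.6444, 0.2636, 0.2082]), 0.85)]
160 153
 t7.58 p [0.4032 0.2845 0.1998] F [ 0.64 -0.04  0.08] M [ 0.063  0.029 -0.026] op 0.0008
```

View pics/crop1.png

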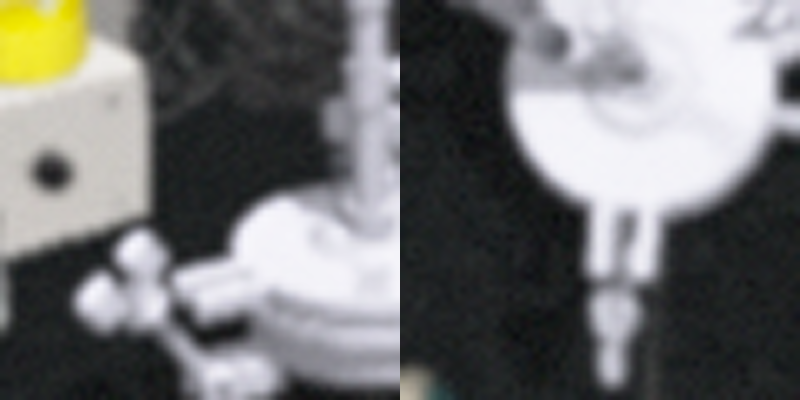

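Run:
```python
from h import *
n=B+u*.1
r.move_l([*n,.072],vel=.25); st("down")
print(r.move_l([*(B+u*.022),.072],vel=.04,guard=6)); st("pushed")
print(np.dot(np.array(T.current_ee_pos())[:2]-B,u))
r.move_l([*n,.085]); r.move_l([*(B+u*.16),.2],vel=.25); 
for c in ("scene","top"):
    im=vision.snapshot(c)
    for t in ("nut_wings","wing_nut","lug_slot","pipe_top"): print(c,t,[(np.round(d["at"],4),round(d["score"],2)) for d in models.mark_of(t,c)[:1]])
    x,y=pr(c,[*B,.09]).astype(int)-[30,35]
    cv2.imwrite(f"pics/{c}2.png",cv2.resize(im[y:y+60,x:x+60],(400,400),interpolation=cv2.INTER_CUBIC)[:,:,::-1]);print(x,y)
cv2.imwrite("pics/crop2.png",np.hstack([cv2.imread(f"pics/{c}2.png") for c in("scene","top")])); st()
```

```text
down t8.30 p [0.463  0.2795 0.0726] F [-0.49 -0.13  0.18] M [ 0.011 -0.033  0.023] op 0.0004
True
pushed t9.19 p [0.4863 0.2768 0.0712] F [-1.63 -0.64  0.37] M [ 0.053  0.155 -0.037] op 0.0004
0.07640898449213651
scene nut_wings [(array([0.566 , 0.2706, 0.0745]), 0.68)]
scene wing_nut [(array([0.5344, 0.2698, 0.0683]), 0.56)]
scene lug_slot [(array([0.5654, 0.2687, 0.0751]), 0.89)]
scene pipe_top [(array([0.6481, 0.2626, 0.2077]), 0.87)]
202 145
top nut_wings [(array([0.5223, 0.269 , 0.0786]), 0.49)]
top wing_nut [(array([0.5325, 0.2678, 0.063 ]), 0.61)]
top lug_slot [(array([0.5646, 0.2673, 0.0717]), 0.67)]
top pipe_top [(array([0.6441, 0.2624, 0.2111]), 0.67)]
160 153
 t10.69 p [0.4032 0.2844 0.1996] F [ 1.1  -0.55  0.43] M [ 0.001  0.013 -0.008] op 0.0005
```

View pics/crop2.png

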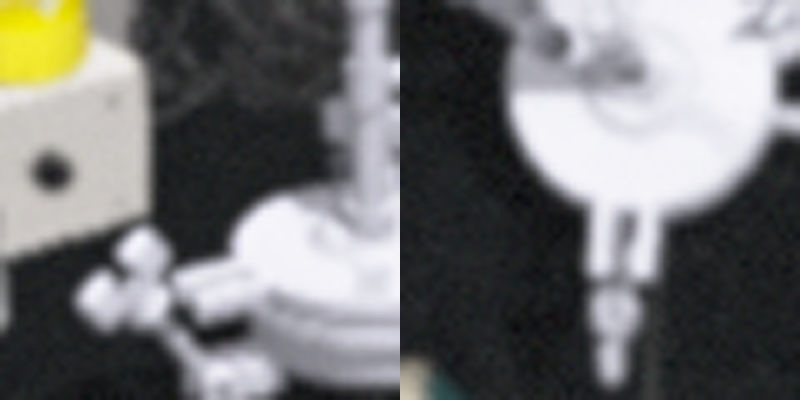

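Run:
```python
from h import *
n=B+u*.1
r.move_l([*(B+u*.085),.072],vel=.25)
F0=np.array(T.current_wrist_force())[:2]; d=.085; t0=T.current_t()
while d>.020:
    d-= .006 if d>.046 else .0015
    r.move_l([*(B+u*d),.072],vel=.04)
    f=np.dot(np.array(T.current_wrist_force())[:2]-F0,u)
    print("%.4f %.2f"%(d,f),end="; ")
    if f>(8 if d>.046 else 5.5): break
st("pushed")
print(np.dot(np.array(T.current_ee_pos())[:2]-B,u))
r.move_l([*(B+u*(d+.04)),.085],vel=.25); r.move_l([*(B+u*.16),.2],vel=.25); 
for c in ("scene","top"):
    im=vision.snapshot(c)
    for t in ("nut_wings","wing_nut"): print(c,t,[(np.round(d["at"],4),round(d["score"],2)) for d in models.mark_of(t,c)[:1]])
    x,y=pr(c,[*B,.09]).astype(int)-[30,35]
    cv2.imwrite(f"pics/{c}3.png",cv2.resize(im[y:y+60,x:x+60],(400,400),interpolation=cv2.INTER_CUBIC)[:,:,::-1]);print(x,y)
cv2.imwrite("pics/crop3.png",np.hstack([cv2.imread(f"pics/{c}3.png") for c in("scene","top")])); st()
```

```text
0.0790 -0.08; 0.0730 4.38; 0.0670 3.45; 0.0610 0.61; 0.0550 0.68; 0.0490 -0.21; 0.0430 1.26; 0.0415 0.22; 0.0400 0.70; 0.0385 0.46; 0.0370 1.23; 0.0355 0.16; 0.0340 1.36; 0.0325 5.08; 0.0310 7.05; pushed t15.53 p [0.5293 0.2734 0.0719] F [-7.34  0.22  5.16] M [0.1   1.159 0.006] op 0.0005
0.03334974298775155
scene nut_wings [(array([0.5653, 0.2692, 0.0944]), 0.51)]
scene wing_nut [(array([0.5638, 0.2674, 0.0763]), 0.6)]
202 145
top nut_wings [(array([0.563 , 0.2668, 0.0922]), 0.51)]
top wing_nut [(array([0.5607, 0.2685, 0.071 ]), 0.38)]
160 153
 t16.88 p [0.4033 0.2842 0.1988] F [-0.69 -0.02 -0.44] M [-0.001  0.011  0.034] op 0.0004
```

View pics/crop3.png

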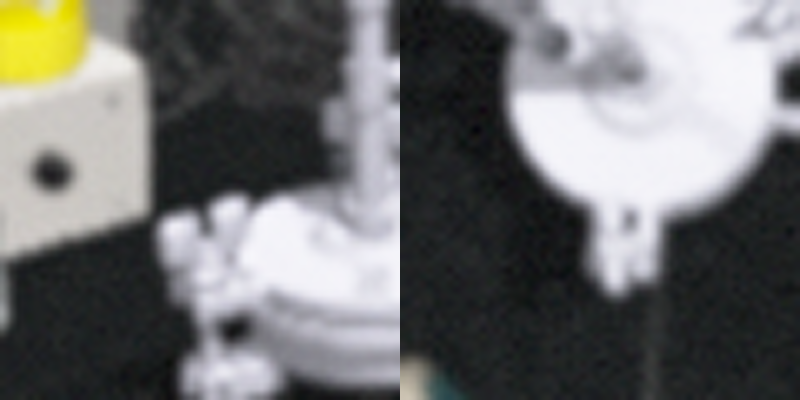

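Run:
```python
from h import *
b=np.array([.563,.2685])
o={"scene":(202,145),"top":(160,153)}
print("u angle",np.degrees(np.arctan2(*u[::-1])))
for c in o:
  for d in range(-40,41,10):
    a=np.arctan2(u[1],u[0])+np.radians(d); w=.0145*np.array([np.cos(a),np.sin(a)])
    print(c,d,[np.round((pr(c,[*(b+s*w),.101])-o[c]+.5)*6.667).astype(int).tolist() for s in(1,-1)])
```

```text
u angle 175.003611451186
scene -40 [[177, 217], [240, 222]]
scene -30 [[176, 219], [241, 219]]
scene -20 [[176, 222], [241, 217]]
scene -10 [[177, 224], [240, 214]]
scene 0 [[179, 226], [237, 212]]
scene 10 [[182, 228], [235, 210]]
scene 20 [[185, 230], [231, 209]]
scene 30 [[190, 231], [226, 207]]
scene 40 [[195, 232], [222, 206]]
top -40 [[187, 260], [232, 218]]
top -30 [[191, 264], [229, 215]]
top -20 [[196, 266], [224, 212]]
top -10 [[201, 268], [219, 210]]
top 0 [[206, 269], [214, 209]]
top 10 [[211, 270], [209, 209]]
top 20 [[216, 269], [203, 210]]
top 30 [[222, 267], [198, 211]]
top 40 [[226, 265], [193, 214]]
```

```bash
cat >> h.py <<'E'
def turn(b,z,a0,a1,step,stop):
    """clockwise from a0 to a1 (deg, relative to tang), returns angle and z reached, tight flag"""
    a=a0
    while a>a1+.01:
        s=min(step,a-a1); a-=s; z-=.006*s/360
        r.move_l([*b,z],rot=quat(tang+np.radians(a)))
        m=np.array(T.current_torque())[2]; f=np.array(T.current_wrist_force())
        print("%.1f m%.3f F%s t%.1f"%(a,m,np.round(f,1),T.current_t()))
        if abs(m)>stop: return a,z,True
    return a,z,False
E
python3 - <<'E'
from h import *
b=np.array([.5625,.2688]); z=.113; q=quat(tang+np.radians(10))
r.move_l([*(b+u*.06),.16],rot=q,vel=.25); gripper_to(.04)
r.move_l([*b,.15],vel=.2); print(r.move_l([*b,z],vel=.06,guard=8)); st("down")
gripper_to(0,15); st("grip")
print(turn(b,z,10,-50,15,.25)); st()
im=vision.snapshot("scene"); x,y=pr("scene",[*b,.1]).astype(int)-[40,45]
cv2.imwrite("pics/s4.png",cv2.resize(im[y:y+80,x:x+80],(560,560),interpolation=cv2.INTER_CUBIC)[:,:,::-1])
E
```

```text
False
down t19.46 p [0.5627 0.2689 0.113 ] F [ 0.37 -0.14  0.1 ] M [ 0.028  0.036 -0.003] op 0.0399
grip t20.20 p [0.5625 0.2688 0.113 ] F [-0.04  0.38  0.28] M [ 0.026  0.025 -0.019] op 0.0006
-5.0 m0.036 F[ 0.3 -0.  -0.1] t20.6
-20.0 m0.039 F[-0.7 -0.5  0.8] t21.0
-35.0 m0.018 F[-0.2 -0.8 -0.6] t21.4
-50.0 m0.009 F[ 0.4  0.3 -0.4] t21.8
(-50, 0.112, False)
 t21.83 p [0.5625 0.2688 0.112 ] F [ 0.44  0.34 -0.44] M [-0.049  0.021  0.009] op 0.0004
```

View pics/s4.png

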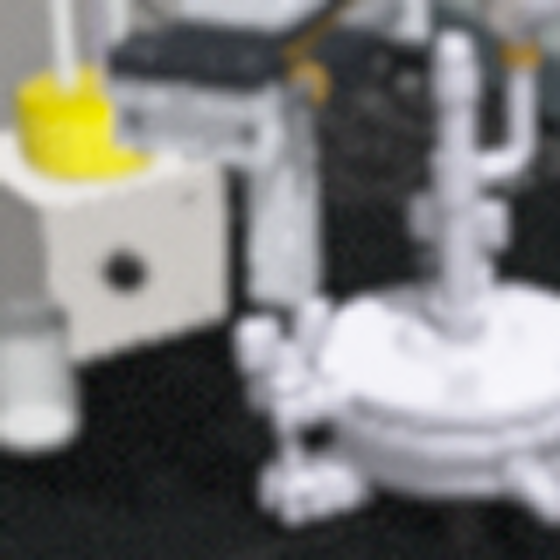

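Run:
```python
from h import *
b=np.array([.5625,.2688]);o=pr("scene",[*b,.1]).astype(int)-[40,45]
for zz in (.0705,.087,.105,.12,.18): print(zz,np.round((pr("scene",[*b,zz])-o+.5)*7).astype(int))
print(np.round(T.current_joints(),3), np.round(T.current_tool_rot(),3), np.round(quat(tang-np.radians(50)),3))
```

```text
0.0705 [290 386]
0.087 [289 351]
0.105 [287 313]
0.12 [286 280]
0.18 [280 148]
[ 0.334  0.413  1.546 -0.     1.183 -0.28 ] [-0.     0.46   0.888 -0.   ] [0.    0.462 0.887 0.   ]
```

Run:
```python
from h import *
b=np.array([.5625,.2688])
gripper_to(.04); r.move_l([*b,.113],rot=quat(tang+np.radians(10)))
print(r.move_l([*b,.097],vel=.05,guard=6)); st("down")
gripper_to(0,8); st("grip")
im=vision.snapshot("scene"); x,y=pr("scene",[*b,.1]).astype(int)-[40,45]
cv2.imwrite("pics/s5.png",cv2.resize(im[y:y+80,x:x+80],(560,560),interpolation=cv2.INTER_CUBIC)[:,:,::-1])
```

```text
False
down t24.32 p [0.5622 0.2687 0.0964] F [ 0.62 -0.13  0.27] M [-0.035 -0.028  0.034] op 0.0401
grip t24.91 p [0.5626 0.2692 0.0972] F [ 0.02  1.95 -0.37] M [ 0.201  0.076 -0.011] op 0.0087
```

View pics/s5.png

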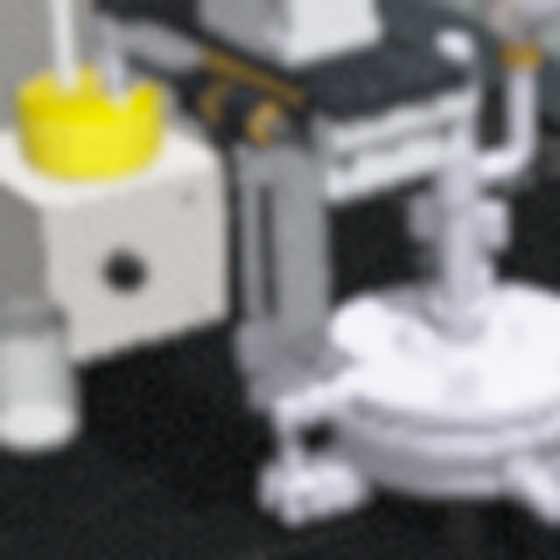

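Run:
```python
from h import *
b=np.array([.5625,.2690]); z=.097
gripper_to(0,25); st("grip")
a,z,t=turn(b,z,10,-50,15,.25); st()
gripper_to(.064); st("open")
if not t:
    r.move_l([*b,z+.028],vel=.2); r.move_l([*b,z+.028],rot=quat(tang+np.radians(40)),vel=.2); st("up")
    print(r.move_l([*b,z],vel=.08,guard=8)); gripper_to(.03,15); st("grip2")
```

```text
grip t25.18 p [0.5626 0.2692 0.0971] F [-0.34  2.    0.77] M [ 0.449  0.048 -0.043] op 0.0084
-5.0 m-0.121 F[-0.2 -0.6  2. ] t25.6
-20.0 m-0.058 F[-1.1  0.   1.3] t26.0
-35.0 m-0.053 F[-1.3 -0.9  2.5] t26.4
-50.0 m-0.017 F[-1.3 -2.   3. ] t26.8
 t26.81 p [0.5621 0.2684 0.096 ] F [-1.34 -1.96  3.01] M [-0.475  0.286 -0.017] op 0.0085
open t27.78 p [0.5625 0.269  0.096 ] F [ 1.31 -0.49 -0.23] M [-0.075  0.044 -0.03 ] op 0.0640
up t29.79 p [0.5623 0.269  0.1236] F [-0.03 -0.35 -0.54] M [0.08  0.029 0.007] op 0.0639
False
grip2 t30.72 p [0.5624 0.2697 0.0965] F [-0.68  1.25  2.31] M [ 0.369  0.311 -0.063] op 0.0458
```

Run:
```python
from h import *
b=np.array([.5625,.2688]); z=.096
gripper_to(.03,35); st("grip")
a,z,t=turn(b,z,40,-50,15,.25); st()
gripper_to(.064); st("open")
if not t:
    r.move_l([*b,z+.028],vel=.2); r.move_l([*b,z+.028],rot=quat(tang+np.radians(40)),vel=.2); gripper_to(.04); st("up")
    print(r.move_l([*b,z],vel=.08,guard=8)); gripper_to(0,35); st("grip3")
```

```text
grip t30.93 p [0.5624 0.2696 0.0964] F [-1.19  2.95  2.86] M [ 0.558  0.358 -0.021] op 0.0457
25.0 m-0.030 F[-2.6  3.5  3.8] t31.3
10.0 m-0.048 F[-1.2  3.6  4.2] t31.8
-5.0 m-0.098 F[-1.3  1.5  4.9] t32.2
-20.0 m-0.007 F[-2.   1.   5.3] t32.6
-35.0 m-0.058 F[-1.9  1.3  5.1] t33.0
-50.0 m-0.076 F[-2.6  2.   6.7] t33.4
 t33.38 p [0.5621 0.2681 0.0948] F [-2.58  2.01  6.65] M [ 0.163  0.571 -0.076] op 0.0454
open t33.89 p [0.5625 0.2685 0.0942] F [0.11 0.12 0.7 ] M [0.009 0.033 0.043] op 0.0643
up t36.48 p [0.5625 0.2688 0.1225] F [0.23 0.36 0.05] M [ 0.058 -0.005  0.02 ] op 0.0401
False
grip3 t37.58 p [0.5622 0.2695 0.0947] F [-0.94  1.28  1.39] M [ 0.528  0.365 -0.024] op 0.0082
```

Run:
```python
from h import *
b=np.array([.5625,.2690]); z=.0945
gripper_to(0,50)
print(turn(b,z,40,-50,4,.3)); r.hold(.1); st(); r.hold(.1); st()
```

```text
36.0 m0.036 F[-2.7  3.5  2.8] t38.0
32.0 m-0.009 F[-3.6  4.   3.7] t38.3
28.0 m-0.060 F[-2.4  4.1  4.5] t38.5
24.0 m-0.004 F[-2.2  3.3  4.4] t38.8
20.0 m-0.015 F[-3.7  3.1  4.4] t39.0
16.0 m-0.092 F[-3.4  3.   5. ] t39.3
12.0 m-0.058 F[-2.6  3.7  4.8] t39.5
8.0 m-0.045 F[-3.6  2.9  6.8] t39.8
4.0 m-0.013 F[-4.3  4.   6.4] t40.0
0.0 m-0.004 F[-4.1  3.4  6.1] t40.3
-4.0 m-0.046 F[-3.4  2.3  6.6] t40.5
-8.0 m-0.010 F[-4.3  2.6  6.8] t40.8
-12.0 m0.003 F[-4.1  2.7  7.1] t41.0
-16.0 m-0.012 F[-3.8  3.3  7.5] t41.3
-20.0 m-0.032 F[-4.6  2.9  8.5] t41.5
-24.0 m0.090 F[-4.4  1.9  7. ] t41.8
-28.0 m0.047 F[-4.7  2.6  8.3] t42.0
-32.0 m0.065 F[-4.6  2.9  8.3] t42.3
-36.0 m0.051 F[-3.8  1.8  8.7] t42.5
-40.0 m0.055 F[-5.3  1.7  9.3] t42.8
-44.0 m0.037 F[-4.9  2.  10.1] t43.0
-48.0 m0.630 F[-5.3  1.5  9.5] t43.3
(-48, 0.09303333333333319, True)
 t43.39 p [0.5622 0.2685 0.0942] F [-5.1   2.73  9.08] M [0.361 0.996 0.543] op 0.0081
 t43.49 p [0.5622 0.2685 0.0943] F [-5.43  0.85  9.75] M [0.354 1.021 0.57 ] op 0.0079
```

Run:
```python
from h import *
b=np.array([.5625,.2688])
gripper_to(.04); st("open")
r.move_l([*b,.13],vel=.1); r.move_l([*(b+u*.15),.2],rot=quat(tang),vel=.25); st()
for c in ("scene","top"):
    im=vision.snapshot(c)
    for t in ("wing_nut","lug_slot","pipe_top","beaker_small","syringe"): print(c,t,[(np.round(d["at"],4),round(d["score"],2)) for d in models.mark_of(t,c)[:1]])
    x,y=pr(c,[*B,.09]).astype(int)-[30,35]
    cv2.imwrite(f"pics/{c}6.png",cv2.resize(im[y:y+60,x:x+60],(400,400),interpolation=cv2.INTER_CUBIC)[:,:,::-1])
cv2.imwrite("pics/crop6.png",np.hstack([cv2.imread(f"pics/{c}6.png") for c in("scene","top")])); st()
```

```text
open t44.17 p [0.5626 0.2689 0.0929] F [-0.64  0.24  0.05] M [-0.02   0.027 -0.001] op 0.0398
 t45.67 p [0.4134 0.2817 0.1994] F [-0.48 -0.46  0.04] M [ 0.056  0.034 -0.008] op 0.0400
scene wing_nut [(array([0.564 , 0.2713, 0.0759]), 0.58)]
scene lug_slot [(array([0.5626, 0.2698, 0.0747]), 0.84)]
scene pipe_top [(array([0.6452, 0.2642, 0.2114]), 0.72)]
scene beaker_small [(array([0.5104, 0.4195, 0.0022]), 0.82)]
scene syringe [(array([ 0.4371, -0.2264, -0.0022]), 0.66)]
top wing_nut [(array([0.5621, 0.2681, 0.0712]), 0.53)]
top lug_slot [(array([0.5626, 0.266 , 0.0721]), 0.75)]
top pipe_top []
top beaker_small [(array([ 0.5095,  0.4187, -0.003 ]), 0.73)]
top syringe [(array([ 0.4318, -0.226 , -0.0026]), 0.74)]
 t46.27 p [0.4131 0.2819 0.2   ] F [-0.68 -0.47  0.4 ] M [0.024 0.014 0.015] op 0.0399
```

View pics/crop6.png

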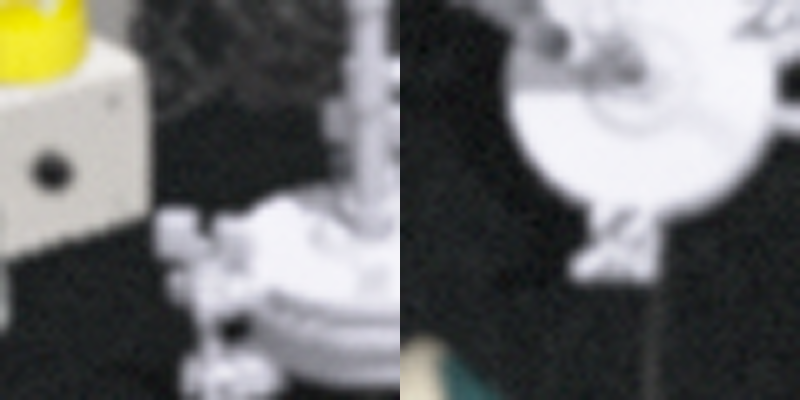

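The picture shows the bolt upright in the slot at about (205, 300) and the nut down on the lug, with its wings turned. The lid and pipe sit at the same pixels as before, so I'm handing in.

```bash
python3 -c "
from h import *
print(r.sign_off())"
```

```text
the job is handed in; nothing more can be done
None
```

The swing bolt is upright in the front lug's slot and its wing nut came up solid. The wrist read 0.63 N m on the last step and about 0.55 N m held, slightly over the 0.3–0.5 N m target. The holder, beaker and syringe show no movement in the final pictures, and the job was handed in at about 46 s.

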